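# Turn the tea-ball dish to face the mug

### The job

The dished plate on the wooden stand carries a loose steel tea ball. Take the plate by its arched handle, lift it straight up about 10 cm clear of the stand, and only then turn it a quarter turn on the spot so that its pouring lip points at the mug; keep the plate level all the while, with the ball in the middle of the hollow, and disturb nothing else. Finish still holding the plate there, steady, above its stand: do not put it down or let go.

Things in the scene. Friction and masses are not known exactly. Their poses are not given: they have to be found in the camera images.
- dish: White dished plate with an arch handle, 121 mm across the rim (30 mm high), 0.2 kg. Origin: centre of its underside; z up, x to its pouring lip, y along the grip bar. Hollow of curvature radius 100 mm, lowest at the centre, 8 mm above the underside. It starts with the lip along the stand's +x (away from the robot) within 12 degrees. Arch legs rise from the rim at y = +-58 mm.
- dish_handle (a point): Centre of the wooden grip bar on top of the arch, on the plate's vertical axis, 104 mm above the plate's underside. The bar is 14 mm thick (along the plate's x), 74 mm long (along y), 20 mm high; grip it from above across its thickness, at its middle.
- dish_lip (a point): Tip of the pouring lip, a 28 mm wide tongue on the rim: 78 mm from the plate's centre along its +x, 33 mm above its underside.
- dish_well (a point): Where the centre of the ball is when it rests in the middle of the hollow: on the plate's axis, 24 mm above its underside.
- tea_ball: Loose steel tea ball, 32 mm diameter, about 30 g, lying in the plate's hollow under the handle. Origin at its centre. It rolls freely; its own axes mean nothing.
- stand: Square wooden stand, 150 x 150 mm, top 20 mm above the worktop, fixed. Origin: centre of its underside, on the worktop; x away from the robot and y to its left, within about 20 degrees.
- mug: White ceramic mug, 76 mm across, 85 mm tall, with a side handle; loose. It stands about 160 mm from the stand's centre, on its left or its right side (+y or -y of the stand). Origin: centre of its underside.
- low_tin: Low round food tin, 76 mm across, 58 mm tall, on the stand's other side, across from the mug; loose, stays where it is. Origin: centre of its underside.
- spice_a: Spice jar 45 mm across, 106 mm tall, behind the work; stays. Origin: centre of its underside.
- timer: Round kitchen timer, 67 mm across, 54 mm tall, behind on the right; stays. Origin: centre of its underside.
Not all that is in view belongs to the job. Of the things that look like the stand, the larger one is meant.

How it is judged (in metres and radians):
On the way, in this order (a step that is already met when the one before it is completed fails the run):
1. the plate is lifted at least 5 cm off the stand, level, not yet turned, the ball in the middle (contact force between the fingers and dish above 1 N and contact force between dish and stand below 0.05 N and z of dish in the frame of stand above 0.07 m and angle between dish's own z axis and vertical below 0.15 rad and angle between the x axis of dish and the x axis of stand, either way round below 0.5 rad and distance between tea_ball and dish_well below 0.018 m), for 0.2 s.
2. held up, the plate is turned so that its lip points at the mug, the ball in the middle (contact force between the fingers and dish above 1 N and contact force between dish and stand below 0.05 N and y of mug in the frame of dish between -0.028 and 0.028 m and x of mug in the frame of dish above 0.08 m and z of dish in the frame of stand above 0.07 m and distance between tea_ball and dish_well below 0.018 m), for 0.2 s.
At the end, for the whole second after the job is handed in: Fingers hold the plate 5 to 18 cm above the stand top, within 40 mm of its centre in x and y, level to 5 degrees and still; the lip line passes within 28 mm of the mug centre; the ball rests within 14 mm of the middle; mug and low tin within 30 mm of their places (contact force between the fingers and dish above 1 N and contact force between dish and stand below 0.05 N and y of mug in the frame of dish between -0.028 and 0.028 m and x of mug in the frame of dish above 0.08 m and x of dish in the frame of stand between -0.04 and 0.04 m and y of dish in the frame of stand between -0.04 and 0.04 m and z of dish in the frame of stand between 0.07 and 0.2 m and angle between dish's own z axis and vertical below 0.09 rad and distance between tea_ball and dish_well below 0.014 m and linear speed of dish below 0.03 m/s and angular speed of dish below 0.15 rad/s and linear speed of tea_ball below 0.04 m/s and distance of each of mug, low_tin from where it was at the start of the episode below 0.03 m); the arm keeps its last pose, push and grip.
It fails at once if the ball rolls more than 25 mm from the middle of the hollow (distance between tea_ball and dish_well above 0.025 m).
It fails at once if the plate tilts more than 14 degrees (angle between dish's own z axis and vertical above 0.25 rad).
It fails at once if the mug or another thing on the worktop is pushed more than 30 mm (distance of any of mug, low_tin, spice_a, timer from where it was at the start of the episode above 0.03 m).
It also fails if it takes over 38 s, if anything falls off the work surface, if the arm or the gripper's body presses on something with over 40 N, if the wrist force passes 120 N, or if a joint passes its speed limit or range.

### The arm

A 6-joint arm with a two-finger parallel gripper is mounted at the origin on a cart in front of the work surface, level with it; the furniture and walls round the work are solid. World frame = base frame: x ahead of the robot, y to its left, z up, the work surface at z = 0. Lengths are in mm, angles in degrees, forces in N, time in s.
With the tool pointing down it reaches from about 350 to 850 mm from the base axis. Payload 8.1 kg.
Tool frame: the origin (TCP) lies between the finger pads; the fingertips stand 22 mm ahead of it and the grasp point (between the pads) lies 3 mm ahead of it; z points along the fingers, y is the direction in which the jaws open and shut (so a half turn about z gives the same grasp; the last joint's range is limited). The gripper opens to 85 mm and grips with 20 to 120 N. Pads are 22 mm wide; open, the fingers measure 114 mm over their backs; the gripper's body (76 mm by 85 mm) begins 54 mm behind the grasp point. The pads swing forward as they close: fully open they stand 13 mm farther back than shut.
Start: joints at [62.888, 7.471, 85.268, -0, 87.261, -4.893], TCP at [226.871, 555.459, 253.292] pointing down, gripper open.
Joint ranges: [-169.43, 169.43], [-51.17, 129.36], [1.28, 143.12], [-76.62, 256.62], [0, 156.53], [-152.29, 152.29]. Speed limits (degrees/s): [136.94, 136.94, 159.86, 180, 180, 180].

### API

Orientations are given as [roll, pitch, yaw] about the fixed x, y, z axes, in that order (R = Rz(yaw) Ry(pitch) Rx(roll)).
In Python, from bench import r gives the robot as it stands.
- The arm moves only by the tool drive_tool, never from a script. Its argument "moves" is a list of rows, each a list of 2 entries, a list of its own where there are three numbers: the shift along the world's x, y, z in mm, then the turn about the world's z in degrees. A call has exactly 8 rows; each row is the pose to reach, as a shift and turn from the pose commanded when the call began; what a row does not reach only later rows make up. A row lasts 1/12 s, in which the tool goes at most 41.7 mm and 7.16 degrees, less where a joint would pass 70% of its speed; a pose out of reach is approached as far as the arm can. A call with a gripper value outside its range is refused whole. "fingers" is the finger opening in mm, from 0 to 85.4, set as the call begins (left out, the last holds). The fingers move at their own pace and stop on an object; "squeeze" is the grip in N (left out, the last holds). Time passes only in rows, so rows that repeat a pose let the fingers close, or fill a call up. It gives the time, the measured TCP pose, the force and the opening at its end, in the units of the state.
- r.sense(): the state, without advancing time (a new reading comes with each control period).
- r.snapshot(name): name is "side" or "top" or "wrist"; returns a dict with "pixels" (400x640x3 uint8, red, green, blue), "camera_matrix" (3x3 intrinsics, pixels), "xyz" and "orientation" of the camera in the world. Camera axes: x right, y down, z forward; pixel columns grow to the right and rows downward; lengths in mm; the calibration is good to about 2 mm. The wrist camera is an equidistant fisheye: a pixel r from the principal point sees the ray r / f radians off the axis. A picture is of the moment at which its call begins. There is no depth.
- r.hand_in(): hands the job in, once; it reports no verdict.
The state is a dict: "time": time; "joint_pos": joint angles; "qd": joint speeds; "joint_efforts": joint torques, N m; "tool_pos": TCP position; "tcp_rot": TCP orientation; "ft_force": force on the tool from outside, world axes, zero at the start; "wrist_torque": the same for the moment, N m; "finger_gap": finger opening in mm.
Only numpy, scipy, OpenCV 4.12 (cv2) and the standard library are available. Lean on these libraries where they do the work, as an engineer would, in place of code of your own. Each camera call takes 0.05 s, during which the arm holds its last target.

## Working session

There is one attempt and no reset: what is moved stays moved. The work goes in short steps, Python scripts to look and compute and a tool call to move; the robot and the scene stay as the last step left them, time stands still between calls to the robot, and variables do not carry over. Pictures are saved under pics/ and viewed, and the job is handed in when it is done.

Besides the shell and the picture viewer there is one more tool, called after "Call:" as name(argument=value, ...) on one line, values as JSON. drive_tool: Moves the arm, as the interface text tells. Its arguments: {"type":"object","properties":{"moves":{"type":"array","items":{"type":"array"}},"fingers":{"type":"number"},"squeeze":{"type":"number"}},"required":["moves"]}

```bash
mkdir -p pics; ls
cat > h.py <<'E'
import numpy as np,cv2
from bench import r
from scipy.spatial.transform import Rotation as R
def snap(n,f):
    s=r.snapshot(n); cv2.imwrite(f,s['pixels'][:,:,::-1].copy()); return s
E
python3 - <<'E'
from h import *
print(r.sense())
for n in ['side','top']:
    s=snap(n,f'pics/{n}0.png'); np.save(f'{n}0.npy',s,allow_pickle=True)
    print(n,s['camera_matrix'],s['xyz'],s['orientation'])
E
```

```text
pics
{'time': 0.0, 'joint_pos': array([ 6.28886362e+01,  7.51357687e+00,  8.53305697e+01,  6.56380860e-04,
        8.72599835e+01, -4.89215816e+00]), 'qd': array([ 0.00430359,  0.10385835,  0.01847556,  0.00731804,  0.06548257,
       -0.04406534]), 'joint_efforts': array([-1.34689239e-03, -5.69379580e+01, -5.00555170e+01, -2.95777418e-04,
        1.46284213e-02,  3.13227630e-06]), 'tool_pos': array([226.62589419, 555.00725495, 252.24797513]), 'tcp_rot': array([-1.79896305e+02, -9.53345161e-03,  1.57780754e+02]), 'ft_force': array([-0.79359935,  0.13028697, -0.5986623 ]), 'wrist_torque': array([-0.02284925, -0.04579469,  0.00490578]), 'finger_gap': 85.1895650069026}
side [[360.90668115   0.         321.15914689]
 [  0.         360.90668115 198.25716899]
 [  0.           0.           1.        ]] [-132.95681728  749.4153303   454.91079933] [-115.14926396   -0.92764269 -126.26665246]
top [[397.78306376   0.         318.17733265]
 [  0.         397.78306376 205.36741116]
 [  0.           0.           1.        ]] [311.91716131 278.75489371 984.85912505] [-168.24508172    0.19034132  -83.70038281]
```

View pics/top0.png

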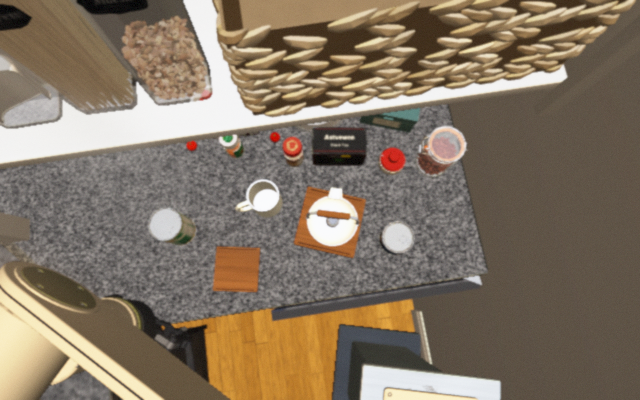

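View pics/side0.png

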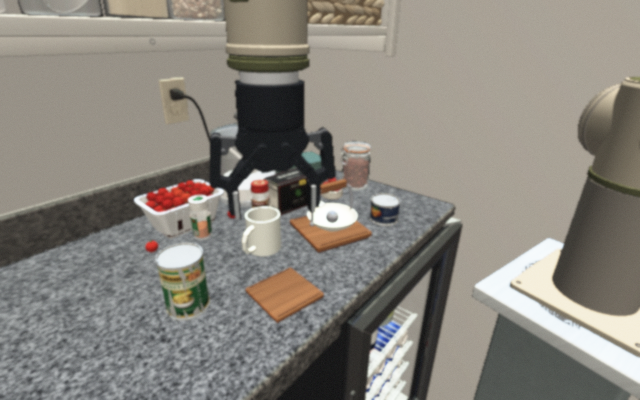

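The top view shows the big stand with the plate at (330,221), lip at (336,193), a wooden bar at (333,215), the mug at (264,197) to its left, and the low tin at (398,237). The look-alikes are the small board at (237,269), which is not the stand, and the big can at (172,226), which is neither the mug nor the low tin. The larger board carrying the plate is the stand; next I check it in a close crop.

Run:
```python
import numpy as np,cv2
im=cv2.imread('pics/top0.png')
c=im[150:280,220:430]; cv2.imwrite('pics/crop0.png',cv2.resize(c,None,fx=3.8,fy=3.8,interpolation=cv2.INTER_CUBIC))
im=cv2.imread('pics/side0.png')
c=im[160:270,220:420]; cv2.imwrite('pics/crop1.png',cv2.resize(c,None,fx=4,fy=4,interpolation=cv2.INTER_CUBIC))
```

```text
(no output)
```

View pics/crop0.png

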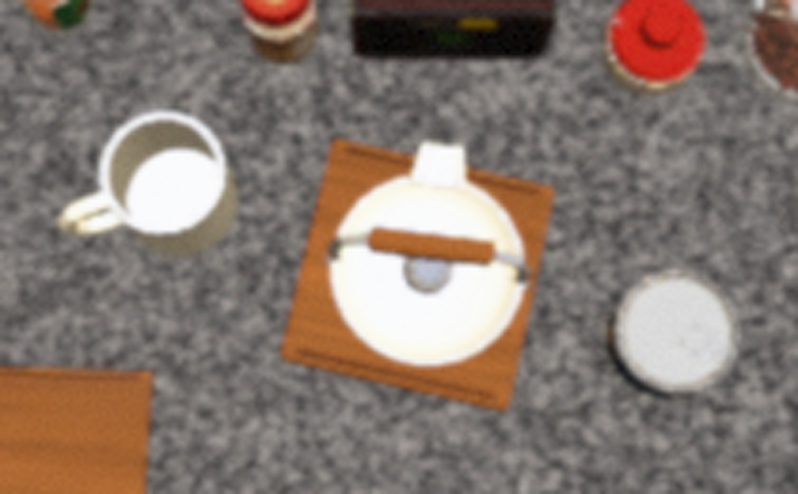

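View pics/crop1.png

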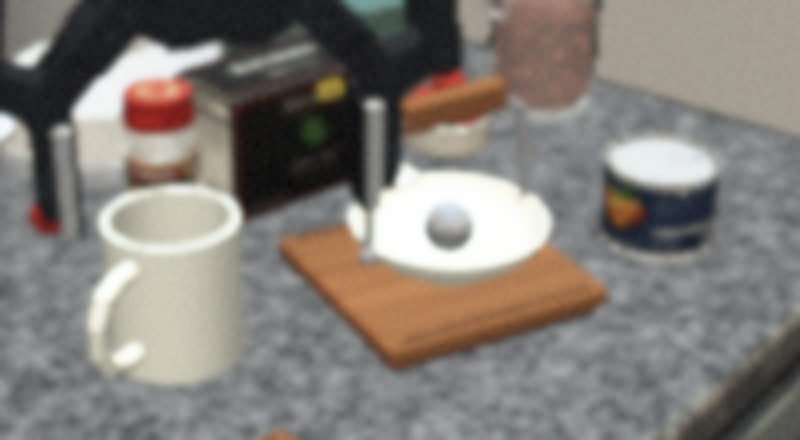

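The crop confirms it: stand corners at crop (335,140), (553,187), (505,408) and (284,357), bar at (432,245), ball at (428,271), lip tip at (442,145), mug rim at (163,173). Now I convert these to world positions.

```bash
cat >> h.py <<'E'
def ray(s,uv,z):
    K=np.array(s['camera_matrix']);Rm=R.from_euler('xyz',s['orientation'],degrees=True).as_matrix()
    d=Rm@np.linalg.inv(K)@np.array([uv[0],uv[1],1.]); c=np.array(s['xyz']); return c+d*(z-c[2])/d[2]
def proj(s,p):
    K=np.array(s['camera_matrix']);Rm=R.from_euler('xyz',s['orientation'],degrees=True).as_matrix()
    q=K@(Rm.T@(np.array(p)-np.array(s['xyz']))); return q[:2]/q[2]
E
python3 - <<'E'
from h import *
s=np.load('top0.npy',allow_pickle=True).item(); t=np.load('side0.npy',allow_pickle=True).item()
f=lambda x,y:((x+.5)/3.8-.5+220,(y+.5)/3.8-.5+150)
P=lambda x,y,z:ray(s,f(x,y),z)[:2]
cs=np.array([P(*c,20) for c in [(335,140),(553,187),(505,408),(284,357)]])
print('stand',cs.round(),cs.mean(0),[np.linalg.norm(cs[i]-cs[i-1]) for i in range(4)])
x=(cs[0]-cs[3]+cs[1]-cs[2]);print('stand yaw',np.degrees(np.arctan2(x[1],x[0])))
im=s['pixels'].astype(int)
hsv=cv2.cvtColor(s['pixels'],cv2.COLOR_RGB2HSV)
m=((hsv[...,1]>90)&(hsv[...,0]<20)).astype(np.uint8)
m2=np.zeros_like(m); m2[206:224,310:354]=m[206:224,310:354]
# keep inside plate: largest comp
n,l,st,ce=cv2.connectedComponentsWithStats(m2); 
for i in range(1,n): print(st[i],ce[i])
k=1+np.argmin([abs(c[0]-333)+abs(c[1]-215) for c in ce[1:]])
ys,xs=np.where(l==k); rect=cv2.minAreaRect(np.stack([xs,ys],1).astype(np.float32)); print('rect',rect)
for z in(124,130,134): print('bar ',z,ray(s,ce[k],z))
a=P(370,240,127);b=P(493,250,127); d=a-b; print('bar ends',a,b,np.linalg.norm(d),'bar y dir yaw-90',np.degrees(np.arctan2(d[1],d[0]))-90)
print('lip',P(442,145,53),'ball',P(428,271,44),'mug',P(163,173,85),'tin',P(677,332,58),'spice',P(280,2,106))
# plate rim circle: centre
print('plate rim z50',P(427,271,50))
# side
g=lambda x,y:((x+.5)/4-.5+220,(y+.5)/4-.5+160)
print('side ball',ray(t,g(450,226),44),'mug',ray(t,g(171,215),85),'tin',ray(t,g(661,163),58))
E
```

```text
stand [[556. 335.]
 [540. 190.]
 [394. 208.]
 [411. 351.]] [475.23517668 270.89571706] [np.float64(146.5973311644469), np.float64(146.25153158933057), np.float64(147.6760719239281), np.float64(144.38158326307348)]
stand yaw -6.612762016364668
[310 206   1   1   1] [310. 206.]
[317 210  33   9 186] [333.21505376 214.31182796]
rect ((333.002197265625, 214.48101806640625), (32.362213134765625, 6.15149450302124), 6.581944942474365)
bar  124 [473.28871042 266.16341657 124.        ]
bar  130 [472.16398598 266.25117641 130.        ]
bar  134 [471.41416969 266.30968297 134.        ]
bar ends [472.22285346 301.91806918] [474.12961556 230.78345444] 71.16016551367846 bar y dir yaw-90 1.5354446918463367
lip [552.08914937 265.21344919] ball [471.95570261 265.61028702] mug [507.6980053  433.50465355] tin [448.45737727 109.5262435 ] spice [617.3580728  373.54969161]
plate rim z50 [470.86671864 266.31683455]
side ball [471.62926577 264.58750028  44.        ] mug [508.67860283 431.79571821  85.        ] tin [442.18849404 116.09196396  58.        ]
```

Plate centre is about (472,266), plate yaw about 0°, stand centre (475,271) with yaw −6.6°, and mug about (508,433), so the lip has to turn about +78°. Moving above the bar.

Call:
drive_tool(moves=[[[10, -12, 0], -3], [[27, -32, 0], -8], [[47, -55, 0], -14], [[67, -79, 0], -20], [[87, -102, 0], -26], [[107, -126, 0], -32], [[126, -148, 0], -37], [[140, -165, 0], -41]], fingers=60, squeeze=40)

```text
time: 0.77
tool_pos: [368.0, 388.5, 252.8]
tcp_rot: [-180.0, 0.0, 116.5]
ft_force: [1.0, 1.1, 1.1]
finger_gap: 60.1
```

Call:
drive_tool(moves=[[[15, -18, 0], -4], [[32, -38, 0], -8], [[50, -60, 0], -13], [[68, -80, 0], -18], [[85, -100, 0], -22], [[98, -115, 0], -25], [[105, -125, 0], -27], [[105, -125, 0], -27]])

```text
time: 1.43
tool_pos: [472.8, 263.5, 252.8]
tcp_rot: [-180.0, 0.1, 89.5]
ft_force: [-0.8, 0.5, -0.3]
finger_gap: 60.0
```

Run:
```python
from h import *
s=r.sense();print(s['time'],s['tool_pos'],s['tcp_rot'],s['finger_gap'])
w=snap('wrist','pics/w1.png'); np.save('w1.npy',w,allow_pickle=True); print(w['camera_matrix'],w['xyz'],w['orientation'])
t=snap('top','pics/t1.png')
```

```text
1.4333 [472.84756609 263.53176128 252.79839388] [-1.79973189e+02  5.28274103e-02  8.95390745e+01] 60.03361300140968
[[309.70691629   0.         321.58843261]
 [  0.         309.70691629 199.62235165]
 [  0.           0.           1.        ]] [473.5179014  345.44712067 373.64917861] [ 1.61385653e+02  9.35641668e-03 -4.64798919e-01]
```

View pics/w1.png

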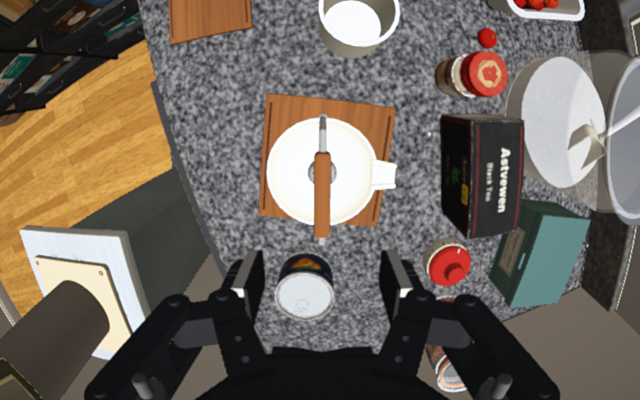

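The wrist view shows the bar running vertically from (322,151) to (322,237), the ball at (322,172), the lip pointing right at (394,175), and the open fingers straddling the bar's column. I'll cross-check the bar position and yaw.

```bash
cat >> h.py <<'E'
def fray(s,uv,z):
    K=np.array(s['camera_matrix']);Rm=R.from_euler('xyz',s['orientation'],degrees=True).as_matrix()
    d=np.array([uv[0]-K[0,2],uv[1]-K[1,2]]);rr=np.hypot(*d);th=rr/K[0,0]
    v=np.array([*(d/max(rr,1e-9)*np.sin(th)),np.cos(th)]); v=Rm@v; c=np.array(s['xyz']); return c+v*(z-c[2])/v[2]
E
python3 - <<'E'
from h import *
s=np.load('w1.npy',allow_pickle=True).item()
hsv=cv2.cvtColor(s['pixels'],cv2.COLOR_RGB2HSV)
m=((hsv[...,1]>90)&(hsv[...,0]<20)).astype(np.uint8); z=np.zeros_like(m); z[145:245,308:338]=m[145:245,308:338]
for y in range(148,243,6):
    xs=np.where(z[y])[0]; print(y,xs.min() if len(xs) else 0,xs.max() if len(xs) else 0)
for p in [(322,151),(322,237)]: print(fray(s,p,134))
for y,a,b in [(160,315,329),(205,315,329)]: print(fray(s,((a+b)/2,y),134))
print('ball',fray(s,(322,172),44),'lip',fray(s,(396,175.5),53),'mug',fray(s,(359,18),85))
E
```

```text
148 0 0
154 316 328
160 315 330
166 314 330
172 314 330
178 314 330
184 315 329
190 315 329
196 315 329
202 315 329
208 315 329
214 314 329
220 314 329
226 314 329
232 314 329
238 0 0
[473.47095536 304.82990981 134.        ]
[472.90233164 230.99153958 134.        ]
[473.41471035 297.62844979 134.        ]
[473.12420817 260.06886725 134.        ]
ball [473.27176387 266.27914963  44.        ] lip [553.70647085 264.47036292  53.        ] mug [508.32605084 423.2607347   85.        ]
```

Call:
drive_tool(moves=[[[0, 2, -6], 0], [[0, 2, -18], 0], [[0, 2, -34], 0], [[0, 2, -52], 0], [[0, 2, -70], 0], [[0, 2, -84], 0], [[0, 2, -92], 0], [[0, 2, -95], 0]])

```text
time: 2.2
tool_pos: [470.0, 267.5, 155.6]
tcp_rot: [-179.8, 0.1, 89.9]
ft_force: [-0.7, 0.3, -1.1]
finger_gap: 60.0
```

Call:
drive_tool(moves=[[[0, 0, -4], 0], [[0, 0, -10], 0], [[0, 0, -17], 0], [[0, 0, -23], 0], [[0, 0, -28], 0], [[0, 0, -30], 0], [[0, 0, -30], 0], [[0, 0, -30], 0]], fingers=32)

```text
time: 2.87
tool_pos: [471.9, 267.4, 128.3]
tcp_rot: [-180.0, 0.0, 89.8]
ft_force: [-0.5, 0.0, 0.2]
finger_gap: 32.1
```

Run:
```python
from h import *
s=r.sense();print(s['time'],s['tool_pos'],s['tcp_rot'],s['finger_gap'],s['ft_force'])
w=snap('wrist','pics/w2.png'); np.save('w2.npy',w,allow_pickle=True)
t=snap('side','pics/s2.png')
cv2.imwrite('pics/s2c.png',cv2.resize(t['pixels'][100:270,220:420,::-1].copy(),None,fx=3.5,fy=3.5,interpolation=cv2.INTER_CUBIC))
```

```text
2.8667 [471.89335675 267.41741659 128.27566411] [-1.79994132e+02  1.40173069e-03  8.97731608e+01] 32.12361061168996 [-0.46828395  0.00689401  0.20711634]
```

View pics/w2.png

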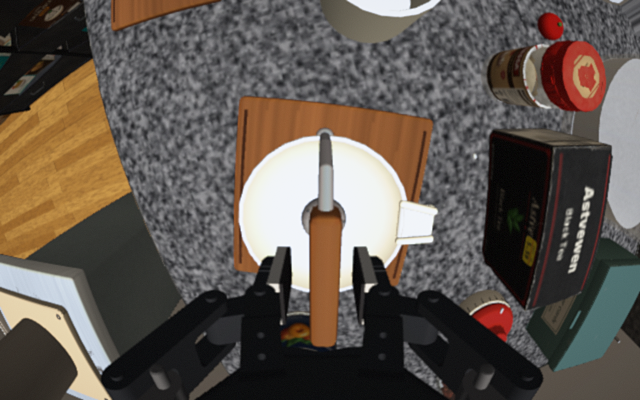

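View pics/s2c.png

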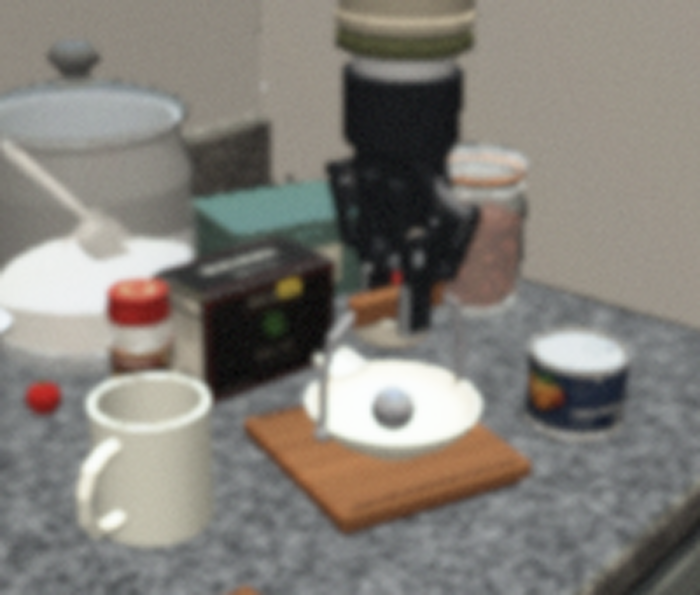

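Both views show the bar (wrist image, x about 323) centred between the finger pads at 282 and 362, with the ball in the middle. Closing in two stages.

Call:
drive_tool(moves=[[[0, 0, 0], 0], [[0, 0, 0], 0], [[0, 0, 0], 0], [[0, 0, 0], 0], [[0, 0, 0], 0], [[0, 0, 0], 0], [[0, 0, 0], 0], [[0, 0, 0], 0]], fingers=16, squeeze=25)

```text
time: 3.63
tool_pos: [472.0, 267.5, 128.4]
tcp_rot: [180.0, -0.0, 89.8]
ft_force: [0.8, 0.4, 1.0]
finger_gap: 16.2
```

Call:
drive_tool(moves=[[[0, 0, 0], 0], [[0, 0, 0], 0], [[0, 0, 0], 0], [[0, 0, 0], 0], [[0, 0, 0], 0], [[0, 0, 0], 0], [[0, 0, 0], 0], [[0, 0, 0], 0]], fingers=5, squeeze=40)

```text
time: 4.3
tool_pos: [472.0, 267.5, 128.3]
tcp_rot: [180.0, -0.0, 89.8]
ft_force: [2.0, 1.0, 1.7]
finger_gap: 13.4
```

Run:
```python
from h import *
s=r.sense();print(s['time'],s['tool_pos'],s['tcp_rot'],s['finger_gap'],s['ft_force'],s['wrist_torque'])
w=snap('wrist','pics/w3.png'); np.save('w3.npy',w,allow_pickle=True)
cv2.imwrite('pics/w3c.png',cv2.resize(w['pixels'][90:360,200:460,::-1].copy(),None,fx=2.2,fy=2.2,interpolation=cv2.INTER_CUBIC))
```

```text
4.3 [471.95633052 267.47682843 128.34817809] [ 1.79989918e+02 -2.61101848e-03  8.97802766e+01] 13.441068254055233 [2.04435018 1.03198571 1.68969587] [ 0.00203464 -0.30303582 -0.0225946 ]
```

View pics/w3c.png

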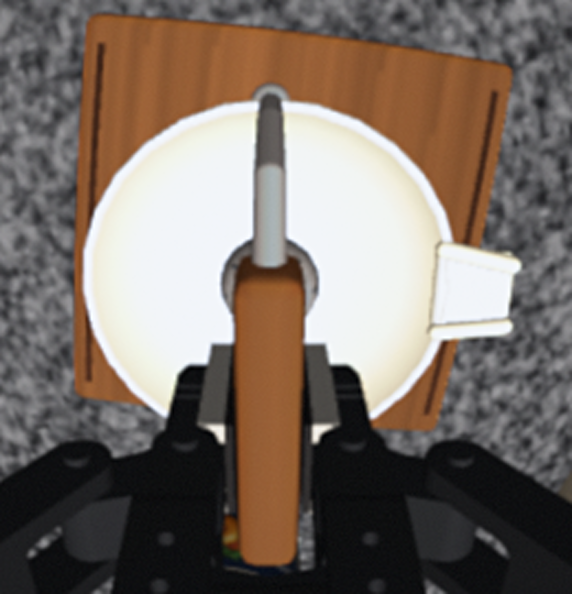

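The pads are closed on the bar (gap 13.4 mm), the plate is still, and the ball sits under the bar. Lifting gently, with a small first step.

Call:
drive_tool(moves=[[[0, 0, 0], 0], [[0, 0, 0], 0], [[0, 0, 1], 0], [[0, 0, 3], 0], [[0, 0, 6], 0], [[0, 0, 9], 0], [[0, 0, 11], 0], [[0, 0, 12], 0]], squeeze=60)

```text
time: 5.02
tool_pos: [472.0, 267.5, 140.8]
tcp_rot: [180.0, -0.0, 89.8]
ft_force: [0.0, 0.4, -3.0]
finger_gap: 12.9
```

Run:
```python
from h import *
s=r.sense();print(s['time'],s['tool_pos'],s['tcp_rot'],s['finger_gap'],s['ft_force'],s['wrist_torque'])
w=snap('wrist','pics/w4.png')
t=snap('side','pics/s4.png')
a=cv2.resize(w['pixels'][90:360,200:460,::-1].copy(),(390,405));b=cv2.resize(t['pixels'][140:270,265:390,::-1].copy(),(390,405))
cv2.imwrite('pics/c4.png',np.hstack([a,b]))
```

```text
5.0167 [471.99776197 267.54801254 140.75680584] [ 1.79979944e+02 -1.08453560e-02  8.97833947e+01] 12.913790449028081 [ 0.02383577  0.43830752 -3.01151459] [-0.01282566 -0.00359    -0.07368818]
```

View pics/c4.png

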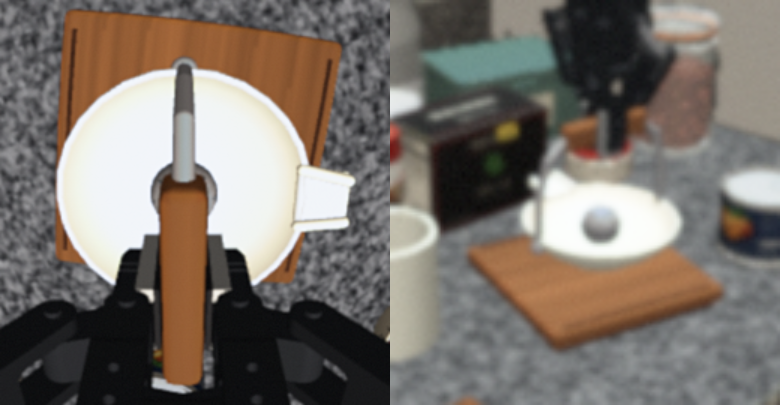

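The plate is clear of the stand, level, with the ball centred, and the wrist carries about 3 N. Lifting on to about 100 mm.

Call:
drive_tool(moves=[[[0, 0, 2], 0], [[0, 0, 6], 0], [[0, 0, 12], 0], [[0, 0, 18], 0], [[0, 0, 24], 0], [[0, 0, 30], 0], [[0, 0, 36], 0], [[0, 0, 42], 0]])

```text
time: 5.78
tool_pos: [472.0, 267.5, 183.2]
tcp_rot: [180.0, -0.0, 89.8]
ft_force: [-0.2, -0.5, -2.8]
finger_gap: 13.2
```

Call:
drive_tool(moves=[[[0, 0, 6], 0], [[0, 0, 12], 0], [[0, 0, 19], 0], [[0, 0, 26], 0], [[0, 0, 33], 0], [[0, 0, 39], 0], [[0, 0, 44], 0], [[0, 0, 46], 0]])

```text
time: 6.45
tool_pos: [472.3, 267.6, 229.5]
tcp_rot: [179.9, -0.0, 89.8]
ft_force: [0.1, -0.3, -2.6]
finger_gap: 13.2
```

Call:
drive_tool(moves=[[[0, 0, 0], 0], [[0, 0, 0], 0], [[0, 0, 0], 0], [[0, 0, 0], 0], [[0, 0, 0], 0], [[0, 0, 0], 0], [[0, 0, 0], 0], [[0, 0, 0], 0]])

```text
time: 7.12
tool_pos: [471.9, 267.4, 228.2]
tcp_rot: [-180.0, 0.0, 89.8]
ft_force: [0.4, 0.2, -3.1]
finger_gap: 13.3
```

Run:
```python
from h import *
s=r.sense();print(s['time'],s['tool_pos'],s['tcp_rot'],s['finger_gap'],s['ft_force'],s['wrist_torque'])
w=snap('wrist','pics/w5.png');np.save('w5.npy',w,allow_pickle=True)
t=snap('side','pics/s5.png')
a=cv2.resize(w['pixels'][90:360,200:460,::-1].copy(),(390,405));b=cv2.resize(t['pixels'][100:270,240:405,::-1].copy(),(393,405))
cv2.imwrite('pics/c5.png',np.hstack([a,b]))
```

```text
7.1167 [471.85750372 267.43531676 228.20512557] [-1.79994018e+02  4.00163130e-03  8.97784095e+01] 13.25851834997711 [ 0.44390802  0.23139431 -3.07864088] [-0.02851201 -0.02507318  0.02370648]
```

View pics/c5.png

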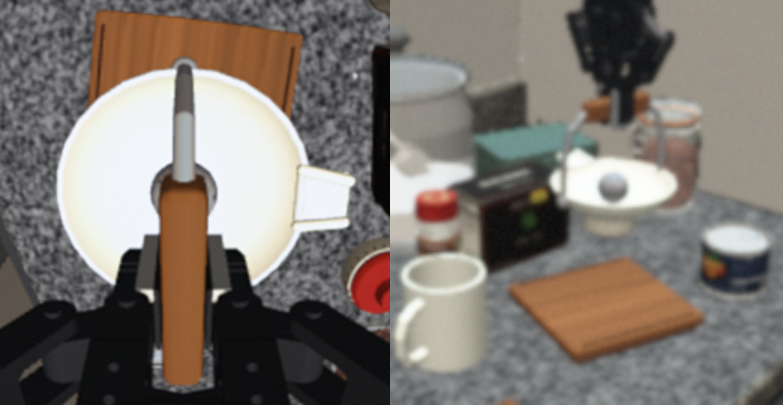

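The plate is 100 mm up, level, ball centred, with the stand free below. Turning slowly in place by +78°.

Call:
drive_tool(moves=[[[0, 0, 0], 0.5], [[0, 0, 0], 1.5], [[0, 0, 0], 3], [[0, 0, 0], 5], [[0, 0, 0], 7.5], [[0, 0, 0], 10], [[0, 0, 0], 12.5], [[0, 0, 0], 15]])

```text
time: 7.88
tool_pos: [471.9, 267.5, 228.3]
tcp_rot: [180.0, 0.0, 105.0]
ft_force: [-0.7, -0.3, -2.5]
finger_gap: 12.8
```

Call:
drive_tool(moves=[[[0, 0, 0], 2.5], [[0, 0, 0], 5], [[0, 0, 0], 7.5], [[0, 0, 0], 10], [[0, 0, 0], 12.5], [[0, 0, 0], 15], [[0, 0, 0], 17.5], [[0, 0, 0], 20]])

```text
time: 8.55
tool_pos: [471.9, 267.5, 228.3]
tcp_rot: [180.0, -0.0, 125.0]
ft_force: [0.4, -0.3, -2.7]
finger_gap: 13.2
```

Call:
drive_tool(moves=[[[0, 0, 0], 2.5], [[0, 0, 0], 5], [[0, 0, 0], 7.5], [[0, 0, 0], 10], [[0, 0, 0], 12.5], [[0, 0, 0], 15], [[0, 0, 0], 17.5], [[0, 0, 0], 20]])

```text
time: 9.22
tool_pos: [471.9, 267.5, 228.3]
tcp_rot: [180.0, -0.0, 145.0]
ft_force: [0.2, 0.4, -3.0]
finger_gap: 13.2
```

Call:
drive_tool(moves=[[[0, 0, 0], 2.5], [[0, 0, 0], 5], [[0, 0, 0], 7.5], [[0, 0, 0], 10], [[0, 0, 0], 12.5], [[0, 0, 0], 15], [[0, 0, 0], 17], [[0, 0, 0], 18.5]])

```text
time: 9.88
tool_pos: [471.9, 267.5, 228.3]
tcp_rot: [-180.0, -0.0, 163.5]
ft_force: [-0.3, -0.2, -2.3]
finger_gap: 13.1
```

Call:
drive_tool(moves=[[[0, 0, 0], 1.5], [[0, 0, 0], 2.5], [[0, 0, 0], 3.5], [[0, 0, 0], 4], [[0, 0, 0], 4.5], [[0, 0, 0], 4.5], [[0, 0, 0], 4.5], [[0, 0, 0], 4.5]])

```text
time: 10.55
tool_pos: [471.9, 267.5, 228.3]
tcp_rot: [-180.0, -0.0, 167.8]
ft_force: [0.8, 0.8, -2.9]
finger_gap: 12.8
```

Run:
```python
from h import *
s=r.sense();print(s['time'],s['tool_pos'],s['tcp_rot'],s['finger_gap'],s['ft_force'],s['wrist_torque'])
w=snap('wrist','pics/w6.png');np.save('w6.npy',w,allow_pickle=True)
t=snap('side','pics/s6.png')
t=snap('top','pics/t6.png');np.save('t6.npy',t,allow_pickle=True)
```

```text
10.55 [471.85824241 267.47426631 228.29161301] [-1.79999448e+02 -9.14469203e-05  1.67769162e+02] 12.815633669837506 [ 0.7528245   0.84917419 -2.91921665] [ 0.0041699  -0.04018417 -0.01903947]
```

View pics/w6.png

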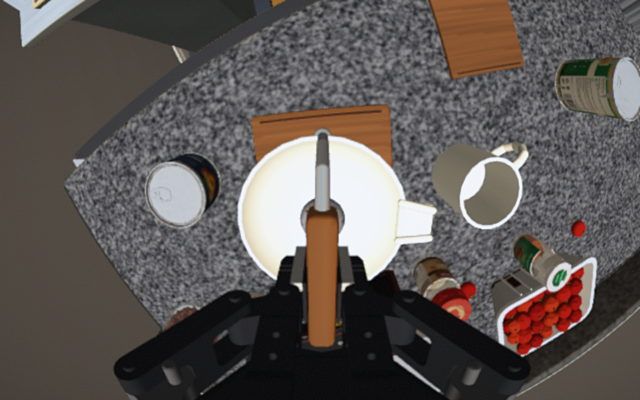

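View pics/s6.png

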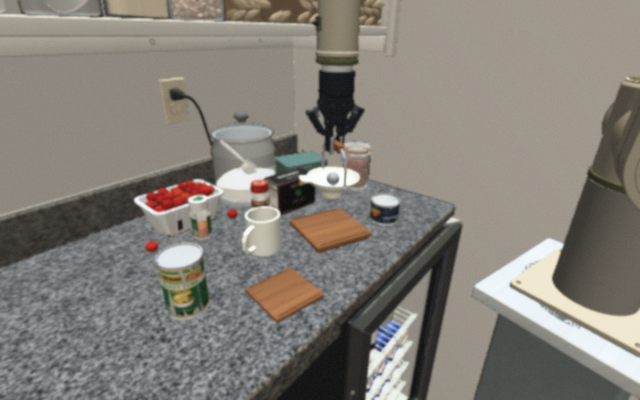

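View pics/t6.png

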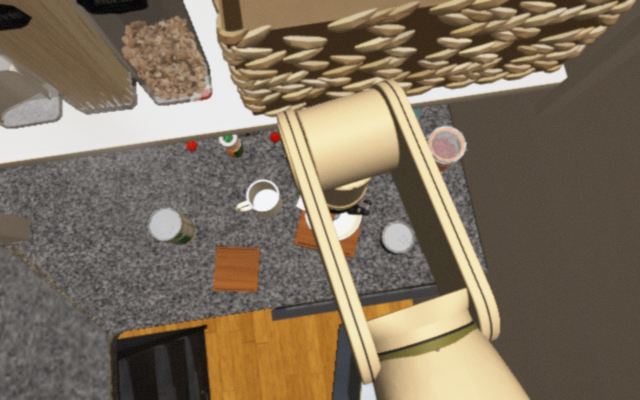

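The wrist view shows the lip (434,223) facing the mug (rim centre about (490,193)), with the ball centred at (322,216). The tin is in place. Next I compute the lip-line offset.

Run:
```python
from h import *
s=np.load('w6.npy',allow_pickle=True).item(); t=np.load('t6.npy',allow_pickle=True).item(); t0=np.load('top0.npy',allow_pickle=True).item()
c=np.array([471.9,266.8])
mw=fray(s,(490.5,192.5),85)[:2]; mt=ray(t,(262.7,195.5),85)[:2]
lip=fray(s,(434.5,223.5),153)[:2]; ball=fray(s,(322.5,216),144)[:2]
print('mug wrist',mw,'top',mt,'lip',lip,'ball',ball)
for name,a in [('tool yaw',np.radians(77.5)),('lip',np.arctan2(*(lip-c)[::-1]))]:
    u=np.array([np.cos(a),np.sin(a)]);v=np.array([-u[1],u[0]])
    print(name,np.degrees(a),[(m-c)@v for m in(mw,mt,np.array([508,432.6]))],[(m-c)@u for m in(mw,mt)])
print('shift px mug/tin between tops', [cv2.phaseCorrelate(np.float32(cv2.cvtColor(t0['pixels'],7)[y0:y1,x0:x1]),np.float32(cv2.cvtColor(t['pixels'],7)[y0:y1,x0:x1])) for x0,x1,y0,y1 in[(232,288,172,220),(380,416,218,256)]])
d=c-np.array([475.2,270.9]);a=np.radians(-6.6);print('dish in stand',d@[np.cos(a),np.sin(a)],d@[-np.sin(a),np.cos(a)])
```

```text
mug wrist [506.91966099 431.46910609] top [506.93310803 432.99054595] lip [491.2420228  346.39492195] ball [471.34126504 268.06817096]
tool yaw 77.5 [np.float64(1.4513625566188688), np.float64(1.7675341197928218), np.float64(0.6414021339078472)] [np.float64(168.34543267563444), np.float64(169.833718804418)]
lip 76.3415414059952 [np.float64(4.854596279701238), np.float64(5.200792701949168), np.float64(4.071850765444814)] [np.float64(168.28168067552224), np.float64(169.76327039461188)]
shift px mug/tin between tops [((-0.037022025165594385, -0.05034779829967917), 0.9575409604443444), ((-0.015824920768992, 0.1231978183470872), 0.8585619476106432)]
dish in stand -2.8068878094605707 -4.452120935588052
```

The lip line passes within 5 mm of the mug centre (limit 28 mm), the plate is 5 mm off the stand's centre, and nothing else has moved. A settling wait, then I hand in.

Call:
drive_tool(moves=[[[0, 0, 0], 0], [[0, 0, 0], 0], [[0, 0, 0], 0], [[0, 0, 0], 0], [[0, 0, 0], 0], [[0, 0, 0], 0], [[0, 0, 0], 0], [[0, 0, 0], 0]])

```text
time: 11.37
tool_pos: [471.9, 267.4, 228.3]
tcp_rot: [-180.0, -0.0, 167.8]
ft_force: [0.1, -0.2, -2.1]
finger_gap: 12.9
```

Run:
```python
from h import *
s=r.sense();print(s['time'],s['tool_pos'],s['tcp_rot'],s['finger_gap'],s['ft_force'])
w0=np.load('w6.npy',allow_pickle=True).item()['pixels']
w=snap('wrist','pics/w7.png')['pixels']
print('mean diff ball area',np.abs(w.astype(int)-w0)[190:245,290:355].mean())
print(r.hand_in())
```

```text
11.3667 [471.87911171 267.43747732 228.28353332] [-1.79998906e+02 -1.21573777e-03  1.67778452e+02] 12.867989026663725 [ 0.05041333 -0.20660172 -2.08729489]
mean diff ball area 0.6215384615384615
the job is handed in; nothing more can be done
None
```

The job is handed in with the plate still held above its stand. I gripped the bar at its middle (40 N, raised to 60 N for the lift), lifted 100 mm straight up, then turned +78° in place until the lip pointed at the mug. It was handed in at about 11.4 s; the hand-in reports no verdict.

What the last checks showed:
- **Lip line:** it passes 1–5 mm from the mug centre, against the 28 mm allowed. The two ways of finding the plate's yaw differed by about 1° (77.5° from the tool, 76.3° from the lip in the image).
- **Position:** the plate is about 5 mm from the stand's centre. The tool is level, and the plate looks level in the pictures.
- **Ball:** it is within about 2 mm of the middle by the wrist camera, and two views about 0.8 s apart showed no movement.
- **Surroundings:** the mug and low tin had not shifted between the first and last top views (under 0.2 pixel). I did not measure the spice jar and timer, but the arm never went near them.

No check failed. The stand measured about 146 mm across rather than 150, and some single sightings of the mug and tin differed by up to about 10 mm. Both are within the allowed margins.

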